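# Sort twist caps by size into the drawer and shut it

### The job

Sort all the loose red twist caps on the counter into the open drawer by size: small caps in the narrow front row, medium caps in the middle row, large caps in the wide back row, each lying flat on the row's floor with its closed face up. Then shut the drawer fully, and leave the canister, bottle, measuring cup and teat standing where they are.

Things in the scene. Friction and masses are not known exactly. Their poses are not given: they have to be found in the camera images.
- cap_small1_center (a point): a round red plastic twist cap, the small size: 32 mm across, 24 mm tall, ribbed side, closed face up, standing flat on its rim; the point is its centre, 12 mm above its underside, z along its axis. May be absent.
- cap_small2_center (a point): a round red plastic twist cap, the small size: 32 mm across, 24 mm tall, ribbed side, closed face up, standing flat on its rim; the point is its centre, 12 mm above its underside, z along its axis. May be absent.
- cap_small3_center (a point): a round red plastic twist cap, the small size: 32 mm across, 24 mm tall, ribbed side, closed face up, standing flat on its rim; the point is its centre, 12 mm above its underside, z along its axis. May be absent.
- cap_medium1_center (a point): a round red plastic twist cap, the medium size: 46 mm across, 24 mm tall, ribbed side, closed face up, standing flat on its rim; the point is its centre, 12 mm above its underside, z along its axis. May be absent.
- cap_medium2_center (a point): a round red plastic twist cap, the medium size: 46 mm across, 24 mm tall, ribbed side, closed face up, standing flat on its rim; the point is its centre, 12 mm above its underside, z along its axis. May be absent.
- cap_large1_center (a point): a round red plastic twist cap, the large size: 60 mm across, 24 mm tall, ribbed side, closed face up, standing flat on its rim; the point is its centre, 12 mm above its underside, z along its axis. May be absent.
- cap_large2_center (a point): a round red plastic twist cap, the large size: 60 mm across, 24 mm tall, ribbed side, closed face up, standing flat on its rim; the point is its centre, 12 mm above its underside, z along its axis. May be absent.
- row_small (a point): middle of the floor of the drawer's row for small caps, the narrowest, next to the drawer's front panel: 44 mm wide (along this point's x), 290 mm long (along its y), z up from the floor. Moves with the drawer; the floor is 10 mm above the counter. Rows are parted by dividers 4 mm thick that stand 10 mm above the floor; the drawer's end and back walls stand 22 mm above the floor (32 mm above the counter).
- row_medium (a point): middle of the floor of the drawer's row for medium caps, the middle one: 58 mm wide (along this point's x), 290 mm long (along its y), z up from the floor. Moves with the drawer; the floor is 10 mm above the counter. Rows are parted by dividers 4 mm thick that stand 10 mm above the floor; the drawer's end and back walls stand 22 mm above the floor (32 mm above the counter).
- row_large (a point): middle of the floor of the drawer's row for large caps, the widest, at the back of the drawer, nearest the housing: 72 mm wide (along this point's x), 290 mm long (along its y), z up from the floor. Moves with the drawer; the floor is 10 mm above the counter. Rows are parted by dividers 4 mm thick that stand 10 mm above the floor; the drawer's end and back walls stand 22 mm above the floor (32 mm above the counter).
- pull_tab (a point): centre of the drawer's steel pull tab, an upright plate 10 mm thick (along its y), 28 mm out from the front panel (along x), from 13 to 47 mm above the counter; can be pinched from above across its y. Its x axis points into the housing, the way the drawer shuts; the front panel (8 mm thick, 312 mm wide, top 47 mm above the counter) begins 14 mm from this point along +x.
- drawer (a joint): how far the drawer has been pushed in, m: 0 pulled right out to its stop, 0.21 fully shut; starts at 0 to 0.02 (all three rows clear of the housing); about 2 N of sliding friction, stays where it is left
- housing_front (a point): middle of the front opening of the fixed low grey housing, 25 mm above the counter; the housing is 220 mm deep (from here along this point's +x), 316 mm wide (y), 50 mm tall; the drawer comes out along -x, towards the robot, and slides in along +x
- canister: red plastic canister with a twist cap on, 90 mm across, 156 mm tall, standing on the counter, to be left alone; origin at the centre of its underside
- bottle: clear glass bottle, 64 mm across, 190 mm tall, standing on the counter, to be left alone; origin at the centre of its underside
- measuring_cup: steel measuring cup with a handle, 80 mm across, 70 mm tall, standing on the counter, to be left alone; origin at the centre of its underside
- teat: yellow silicone teat, 48 mm across, 54 mm tall, standing on the counter, to be left alone; origin at the centre of its underside
There are look-alikes about, which are no part of the job. What is shaped like the part that bears cap_small1_center but blue or green is not meant.

How it is judged:
At the end, for the whole second after the job is handed in: every cap present lies flat (within 0.15 rad, closed face up, within 5 mm of its resting height) on the floor of the row of its own size, inside that row's walls, and the drawer is shut to within 6 mm (x of cap_small1_center in the frame of row_small between -0.009 and 0.009 m and y of cap_small1_center in the frame of row_small between -0.132 and 0.132 m and z of cap_small1_center in the frame of row_small between 0.007 and 0.017 m and angle between each of cap_small1_center, cap_small2_center, cap_small3_center, cap_medium1_center, cap_medium2_center, cap_large1_center, cap_large2_center's own z axis and vertical below 0.15 rad and x of cap_small2_center in the frame of row_small between -0.009 and 0.009 m and y of cap_small2_center in the frame of row_small between -0.132 and 0.132 m and z of cap_small2_center in the frame of row_small between 0.007 and 0.017 m and x of cap_small3_center in the frame of row_small between -0.009 and 0.009 m and y of cap_small3_center in the frame of row_small between -0.132 and 0.132 m and z of cap_small3_center in the frame of row_small between 0.007 and 0.017 m and x of cap_medium1_center in the frame of row_medium between -0.009 and 0.009 m and y of cap_medium1_center in the frame of row_medium between -0.125 and 0.125 m and z of cap_medium1_center in the frame of row_medium between 0.007 and 0.017 m and x of cap_medium2_center in the frame of row_medium between -0.009 and 0.009 m and y of cap_medium2_center in the frame of row_medium between -0.125 and 0.125 m and z of cap_medium2_center in the frame of row_medium between 0.007 and 0.017 m and x of cap_large1_center in the frame of row_large between -0.009 and 0.009 m and y of cap_large1_center in the frame of row_large between -0.118 and 0.118 m and z of cap_large1_center in the frame of row_large between 0.007 and 0.017 m and x of cap_large2_center in the frame of row_large between -0.009 and 0.009 m and y of cap_large2_center in the frame of row_large between -0.118 and 0.118 m and z of cap_large2_center in the frame of row_large between 0.007 and 0.017 m and value of joint drawer above 0.204 m); the robot touches nothing.
It fails at once if the canister is pushed more than 3 cm away or tipped over (distance of canister from where it was at the start of the episode above 0.03 m or angle between canister's own z axis and vertical above 0.5 rad).
It fails at once if the bottle is pushed more than 3 cm away or tipped over (distance of bottle from where it was at the start of the episode above 0.03 m or angle between bottle's own z axis and vertical above 0.5 rad).
It fails at once if the measuring cup is pushed more than 3 cm away or tipped over (distance of measuring_cup from where it was at the start of the episode above 0.03 m or angle between measuring_cup's own z axis and vertical above 0.5 rad).
It fails at once if the teat is pushed more than 3 cm away or tipped over (distance of teat from where it was at the start of the episode above 0.03 m or angle between teat's own z axis and vertical above 0.5 rad).
Of cap_small1, cap_small2, cap_small3, cap_medium1, cap_medium2, cap_large1, cap_large2 only 5 to 7 are there at a start; the rules pass over those that are not, and their reading is None.
At some moment in a run one of cap_small1, cap_small2, cap_small3, cap_medium1, cap_medium2, cap_large1, cap_large2 may be knocked a few centimetres aside while the robot is not near it.
Once in a run the grip may slacken for a moment while it holds something.
It also fails if it takes over 210 s, if anything falls off the work surface, if the arm or the gripper's body presses on something with over 40 N, if the wrist force passes 120 N, or if a joint passes its speed limit or range.

### The arm

A 6-joint arm with a two-finger parallel gripper is mounted at the origin on the work surface. World frame = base frame: x ahead of the robot, y to its left, z up, the work surface at z = 0. Lengths are in m, angles in rad, forces in N, time in s.
With the tool pointing down it reaches from about 0.15 to 0.775 m from the base axis. Payload 6.1 kg.
Tool frame: the origin (TCP) lies on the centre line of the jaws, within the pads' length; the fingertips stand manip.tips_ahead ahead of it and the grasp point (between the pads) lies 8 mm behind it (manip.tips_ahead is the distance from the TCP to the fingertips, in m); z points along the fingers, y is the line along which they close (so a half turn about z gives the same grasp; the last joint's range is limited). The gripper opens to 85 mm and grips with 20 to 120 N. Pads are 22 mm wide; open, the fingers measure 114 mm over their backs; the gripper's body (76 mm by 85 mm) begins 54 mm behind the grasp point. The pads swing forward as they close: fully open they stand 13 mm farther back than shut.
Start: joints at [1.168, 0.126, -0.04, 1.405, 0, 1.571], TCP at [0.206, 0.483, 0.242] pointing down, gripper open.
Joint ranges: [-2.72, 2.72], [-0.95, 1.95], [-1.27, 1.35], [-1.78, 2.02], [-1.46, 1.47], [-3.14, 3.14]. Speed limits (rad/s): [2.39, 2.39, 3.01, 3.14, 3.14, 3.14].

### API

Orientations are given as a unit quaternion [w, x, y, z].
In Python, from workcell import manip, vision, ticket, spotter gives the robot as it stands. The module is installed in compiled form; this text tells all that it offers.
- The arm moves only by the tool apply_moves, never from a script. Its argument "moves" is a list of rows, each a list of 7 numbers: the shift along the tool's x, y, z as a fraction of full scale, then the turn, a rotation vector about the tool's x, y, z as a fraction of full scale, then the opening, from 0 (shut) to 1 (fully open). In form: [[dx, dy, dz, rx, ry, rz, jaw], ...]. A call has 1 to 5 rows; each row shifts and turns the commanded pose from where the row before left it, along the tool's axes as they then stand; what a row does not reach is not made up. Full scale, the value 1, is 4 cm for a shift and 0.15 rad for a turn. A row lasts 1/8 s, in which the tool goes at most 62.5 mm and 10.7 degrees, less where a joint would pass 70% of its speed; a pose out of reach is approached as far as the arm can. A call with a number of a shift or a turn outside -1 to 1 is refused whole. A call with a gripper value outside its range is refused whole. The fingers move at their own pace and stop on an object; the grip force is fixed at half the most. Time passes only in rows, so rows that do not move let the fingers close. It gives the time, the measured TCP pose, the force, the opening and the grip force at its end, in the units of the state.
- manip.read_state(): the state, without advancing time (a new reading comes with each control period).
- vision.capture(name): name is "side" or "top" or "wrist"; returns a dict with "frame" (480x640x3 uint8, blue, green, red), "z_map" (480x640 float32, m along the optical axis (not along the pixel's ray), 0 where there is no reading), "mtx" (3x3 intrinsics, pixels), "D" ([k1, k2, p1, p2, k3] as OpenCV has them; the pictures are not rectified), "position" and "attitude" of the camera in the world; the wrist camera has in their place "mount" (4x4, takes a point from camera to tool coordinates, whose origin is the TCP and whose axes are the flange's). Camera axes: x right, y up, looking along -z (the intrinsics and any distortion apply to the point x, -y, -z); pixel columns grow to the right and rows downward; lengths in m; the calibration is good to about 2 mm. A picture is of the moment at which its call begins: read the wrist's pose just before it.
- ticket.finish_job(): hands the job in; it is judged then, once.
Trained networks look in a picture, given as the dict that the camera call returned (one of the last four; its "shot" number tells which), for a name from the list of things; names that differ only in an ending like _2 or _b are one class to them, and where a whole thing is asked for, a point or a joint stands for the part that bears it (a point fixed in the world has none). Each returns a list of dicts, best first, with "p" (0 to 1); they miss things now and then, are a little off and sometimes report something else, mostly with a low value. They report only what shows in the picture. A call takes as long as a camera call. They do not tell look-alikes from the thing itself.
- spotter.boxes_of(picture, name): "rect" ([left, top, right, bottom] in pixels, round what is visible of it).
- spotter.silhouettes(picture, name): "mask" (480x640 bool, what is visible of it) and "rect" ([left, top, right, bottom] in pixels, round what is visible of it).
The state is a dict: "time_s": time; "joints": joint angles; "qd": joint speeds; "joint_torque": joint torques, N m; "position": TCP position; "orientation": TCP orientation; "contact_force": force on the tool from outside, world axes, zero at the start; "wrist_torque": the same for the moment, N m; "opening": finger opening in m; "finger_force": force on a finger pad.
Only numpy, scipy, OpenCV 4.12 (cv2) and the standard library are available. Lean on these libraries where they do the work, as an engineer would, in place of code of your own. Each camera call takes 0.05 s, during which the arm holds its last target. There are 200 camera calls.

## Working session

There is one attempt and no reset: what is moved stays moved. The work goes in short steps, Python scripts to look and compute and a tool call to move; the robot and the scene stay as the last step left them, time stands still between calls to the robot, and variables do not carry over. Pictures are saved under pics/ and viewed, at most 14 in all, crops included, and the job is handed in when it is done.

Besides the shell and the picture viewer there is one more tool, called as name(argument=value, ...) on one line, values as JSON. apply_moves: Moves the arm, as the interface text tells. Shift numbers are shares of 4 cm and turn numbers shares of 0.15 rad, none past 1 either way. Its arguments: {"type":"object","properties":{"moves":{"type":"array","items":{"type":"array","items":{"type":"number"}}}},"required":["moves"]}

```bash
mkdir -p pics; cat > h.py <<'E'
import numpy as np, cv2
from scipy.spatial.transform import Rotation as R
from workcell import manip, vision, ticket, spotter
def rot(q): return R.from_quat([q[1],q[2],q[3],q[0]]).as_matrix()
def cam(name):
    s=manip.read_state(); p=vision.capture(name)
    if name=="wrist":
        T=np.eye(4);T[:3,:3]=rot(s["orientation"]);T[:3,3]=s["position"];T=T@np.array(p["mount"])
    else:
        T=np.eye(4);a=np.array(p["attitude"]);T[:3,:3]=rot(a) if a.size==4 else a;T[:3,3]=p["position"]
    p["T"]=T; return p
def ray(p,uv):
    x=cv2.undistortPoints(np.array(uv,float).reshape(-1,1,2),np.array(p["mtx"]),np.array(p["D"])).reshape(-1,2)
    return np.c_[x[:,0],-x[:,1],-np.ones(len(x))]@p["T"][:3,:3].T
def atz(p,uv,z):
    d=ray(p,uv);o=p["T"][:3,3];return o+d*((z-o[2])/d[:,2])[:,None]
def bydepth(p,uv):
    uv=np.array(uv).reshape(-1,2);d=ray(p,uv);return p["T"][:3,3]+d*p["z_map"][uv[:,1].astype(int),uv[:,0].astype(int)][:,None]
E
python3 - <<'E'
from h import *
s=manip.read_state();print({k:np.round(v,3) for k,v in s.items()},manip.tips_ahead)
for n in("top","side"):
    p=cam(n);cv2.imwrite(f"pics/{n}0.png",p["frame"]);print(n,p["T"].round(3).tolist())
    for nm in("cap_small1_center","cap_medium1_center","cap_large1_center","pull_tab","drawer","teat","measuring_cup","bottle","canister"):
        print(nm,[(round(b["p"],2),[int(v) for v in b["rect"]], bydepth(p,[(b["rect"][0]+b["rect"][2])/2,(b["rect"][1]+b["rect"][3])/2])[0].round(3).tolist()) for b in spotter.boxes_of(p,nm)])
E
```

```text
{'time_s': np.float64(0.0), 'joints': array([ 1.168,  0.126, -0.041,  1.405, -0.   ,  1.571]), 'qd': array([-0.001,  0.   ,  0.001,  0.   , -0.   ,  0.   ]), 'joint_torque': array([-1.0000e-03, -4.3591e+01,  3.5293e+01,  1.7000e-02, -0.0000e+00,
       -0.0000e+00]), 'position': array([0.206, 0.483, 0.242]), 'orientation': array([-0.   ,  0.2  ,  0.98 , -0.001]), 'contact_force': array([ 0.588, -0.209, -0.007]), 'wrist_torque': array([0.056, 0.008, 0.052]), 'finger_force': np.float64(0.0), 'opening': np.float64(0.085)} 0.011
top [[-0.014, 0.99, -0.139, 0.347], [-1.0, -0.016, -0.016, 0.076], [-0.018, 0.139, 0.99, 1.18], [0.0, 0.0, 0.0, 1.0]]
cap_small1_center [(0.73, [464, 265, 480, 279], [0.433, -0.274, 0.023]), (0.72, [480, 289, 495, 303], [0.375, -0.306, 0.029]), (0.72, [228, 173, 360, 277], [0.556, 0.15, 0.012]), (0.65, [437, 246, 453, 261], [0.478, -0.213, 0.022]), (0.43, [443, 290, 457, 300], [0.379, -0.219, 0.023])]
cap_medium1_center [(0.68, [459, 210, 482, 228], [0.561, -0.277, 0.026])]
cap_large1_center []
pull_tab [(0.96, [224, 173, 358, 271], [0.563, 0.156, 0.01])]
drawer 
[... 578 characters left out ...]
.484, -0.224, 0.025]), (0.57, [272, 344, 285, 361], [0.389, -0.228, 0.022]), (0.54, [262, 381, 279, 408], [0.37, -0.322, 0.024])]
cap_medium1_center [(0.94, [360, 353, 383, 377], [0.567, -0.28, 0.022])]
cap_large1_center []
pull_tab [(0.9, [293, 193, 396, 274], [0.578, 0.145, 0.011])]
drawer [(0.89, [295, 190, 398, 277], [0.584, 0.147, 0.008])]
teat [(0.55, [328, 155, 342, 174], [0.598, 0.471, 0.03]), (0.27, [294, 191, 395, 276], [0.58, 0.146, 0.01])]
measuring_cup [(0.55, [280, 139, 306, 170], [0.47, 0.508, 0.056])]
bottle [(0.96, [437, 330, 484, 416], [0.689, -0.388, 0.124]), (0.32, [292, 189, 395, 272], [0.579, 0.159, 0.009])]
canister [(0.75, [226, 129, 264, 188], [0.324, 0.415, 0.105])]
```

View pics/top0.png

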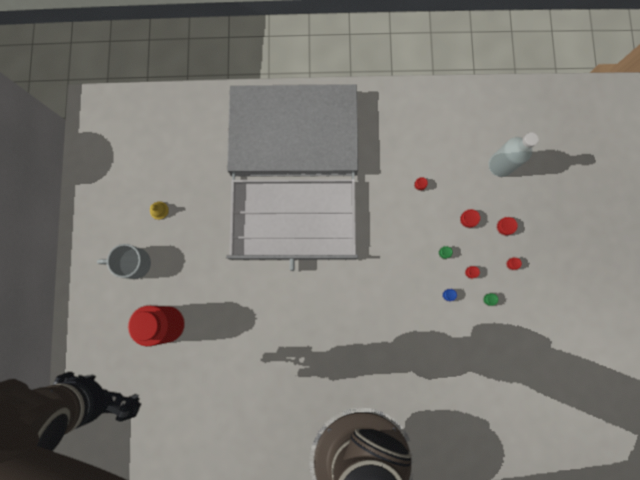

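```bash
python3 - <<'E'
import cv2
a=cv2.imread("pics/top0.png")[195:325,385:515];b=cv2.imread("pics/side0.png")[320:450,240:400]
cv2.imwrite("pics/c0.png",cv2.hconcat([cv2.resize(a,(400,400),interpolation=2),cv2.resize(b,(400,400),interpolation=2)]))
E
```

```text
(no output)
```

View pics/c0.png

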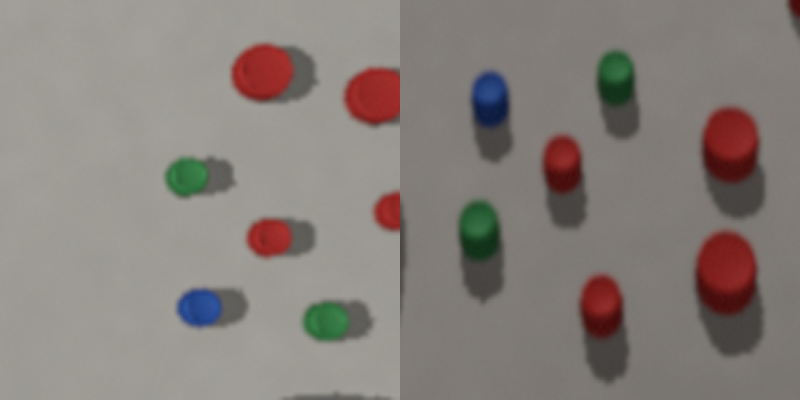

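The top view shows five red caps. The three small ones are at (421,184), (473,272) and (514,264), and the two larger ones are at (470,218) and (508,226). Things that could be mistaken for a cap: green caps (446,253) and (491,299), the blue cap (450,295), and the canister's own cap (146,326). The crop confirms that choice. The drawer is at about (293,215), with its tab at (295,265).

```bash
cat >> h.py <<'E'
def cloud(p):
    v,u=np.mgrid[0:480,0:640];uv=np.c_[u.ravel(),v.ravel()]
    return bydepth(p,uv).reshape(480,640,3)
def caps(p,C=None,zlo=.018,zhi=.045):
    "red blobs with a flat top: centre, diameter"
    C=cloud(p) if C is None else C
    f=p["frame"].astype(int);m=((f[...,2]>90)&(f[...,2]>2*f[...,1])&(f[...,2]>2*f[...,0])).astype(np.uint8)
    n,l,st,_=cv2.connectedComponentsWithStats(m);out=[]
    for i in range(1,n):
        if st[i,4]<30: continue
        q=(l==i)&(C[...,2]>zlo)&(C[...,2]<zhi)
        if q.sum()<15: continue
        vv,uu=np.nonzero(q);zt=np.percentile(C[q][:,2],80)
        (cx,cy),(w,h),a=cv2.minAreaRect(C[q][:,:2].astype(np.float32));
        out.append((np.round([cx,cy,zt,w,h],4).tolist(),st[i,:4].tolist()))
    return out
def rectof(C,lo,hi,box):
    x0,x1,y0,y1=box;q=(C[...,2]>lo)&(C[...,2]<hi)&(C[...,0]>x0)&(C[...,0]<x1)&(C[...,1]>y0)&(C[...,1]<y1)
    m=cv2.morphologyEx(q.astype(np.uint8),cv2.MORPH_OPEN,np.ones((2,2)))>0
    return cv2.minAreaRect(C[m][:,:2].astype(np.float32)),m.sum()
E
python3 - <<'E'
from h import *
for n in("top","side"):
    p=cam(n);C=cloud(p);print(n)
    for c in caps(p,C):print(c)
    print("housing",rectof(C,.042,.06,(.6,.95,-.1,.4)),"panel",rectof(C,.035,.06,(.38,.52,-.1,.4)))
    m=(C[...,2]>.035)&(C[...,2]<.06)&(C[...,0]>.38)&(C[...,0]<.47)&(C[...,1]>-.1)&(C[...,1]<.4)
    print(np.percentile(C[m],[2,50,98],axis=0).round(3).tolist())
E
```

```text
top
([0.6535, -0.1616, 0.0258, 0.0263, 0.0272], [415, 178, 13, 12])
([0.5648, -0.2771, 0.0256, 0.0402, 0.0398], [461, 210, 19, 17])
([0.544, -0.3647, 0.0256, 0.043, 0.0401], [497, 218, 20, 17])
([0.4537, -0.3762, 0.0258, 0.0244, 0.0288], [507, 258, 15, 11])
([0.4339, -0.2753, 0.0263, 0.0279, 0.0244], [466, 267, 14, 11])
housing (((0.6376065015792847, 0.15123091638088226), (0.31948578357696533, 0.5761939883232117), 88.28983306884766), np.int64(11049)) panel (((0.41315382719039917, 0.15158095955848694), (0.3114036023616791, 0.13195841014385223), 89.978271484375), np.int64(569))
[[0.444, 0.007, 0.043], [0.459, 0.156, 0.046], [0.47, 0.161, 0.052]]
side
([0.656, -0.1614, 0.0252, 0.0249, 0.0235], [397, 310, 12, 9])
([0.5669, -0.2777, 0.0253, 0.0387, 0.0389], [362, 356, 21, 17])
([0.4362, -0.276, 0.0253, 0.0249, 0.025], [298, 365, 14, 11])
([0.5463, -0.3658, 0.0248, 0.0391, 0.0396], [359, 396, 23, 20])
([0.4548, -0.377, 0.0252, 0.0262, 0.0246], [313, 410, 15, 14])
housing (((0.7148899435997009, -0.2292819619178772), (1.2605167627334595, 0.29865562915802), 76.40769958496094), np.int64(6082)) panel (((0.45754313468933105, -0.21431636810302734), (1.1865092515945435, 0.038439586758613586), 88.38648986816406), np.int64(311))
[[0.446, 0.15, 0.035], [0.457, 0.154, 0.044], [0.47, 0.162, 0.049]]
```

apply_moves(moves=[[0,0,-0.5,0,0,-0.9,1],[0,0,-0.5,0,0,-0.9,1],[0,0,-0.5,0,0,-0.885,1],[-0.8,-0.9,0,0,0,0,1],[-0.8,-0.9,0,0,0,0,1]])

```text
time_s: 1.72
position: [0.2703, 0.4106, 0.3024]
orientation: [0.0, -0.001, 1.0, 0.0]
contact_force: [1.0, 0.1, 0.5]
opening: 0.0853
finger_force: 0.0
```

apply_moves(moves=[[-0.8,-0.9,0,0,0,0,1],[-0.8,-0.9,0,0,0,0,1],[-0.8,-0.9,0,0,0,0,1],[-0.8,-0.9,0,0,0,0,1],[-0.8,-0.9,0,0,0,0,1]])

```text
time_s: 2.35
position: [0.4307, 0.2297, 0.3024]
orientation: [0.0, 0.0, 1.0, 0.0]
contact_force: [0.1, 1.6, -0.7]
opening: 0.0855
finger_force: 0.0
```

apply_moves(moves=[[-0.8,-0.9,0,0,0,0,1],[-0.5,-0.9,0,0,0,0,1],[0,0,0,0,0,0,1],[0,0,0,0,0,0,1]])

```text
time_s: 2.85
position: [0.4816, 0.1591, 0.3023]
orientation: [-0.0, 0.0, 1.0, 0.0]
contact_force: [-1.1, -0.7, -0.3]
opening: 0.0853
finger_force: 0.0
```

```bash
python3 - <<'E'
from h import *
s=manip.read_state();print(s["time_s"],s["position"],s["orientation"],manip.tips_ahead)
p=cam("wrist");cv2.imwrite("pics/w1.png",p["frame"]);C=cloud(p);np.savez("w1.npz",C=C);print(p["T"].round(3).tolist(),np.array(p["mtx"]).tolist(),p["D"])
E
```

```text
2.85 [0.48162382 0.15906172 0.30225718] [-1.69683596e-04  2.56763071e-04  9.99999942e-01  1.43074965e-04] 0.011
[[0.002, -0.954, -0.299, 0.405], [1.0, 0.002, -0.001, 0.159], [0.002, -0.299, 0.954, 0.435], [0.0, 0.0, 0.0, 1.0]] [[432.3913117436986, 0.0, 324.5242580655821], [0.0, 432.3913117436986, 235.33391103324058], [0.0, 0.0, 1.0]] [0.03709536 0.         0.         0.         0.        ]
```

View pics/w1.png

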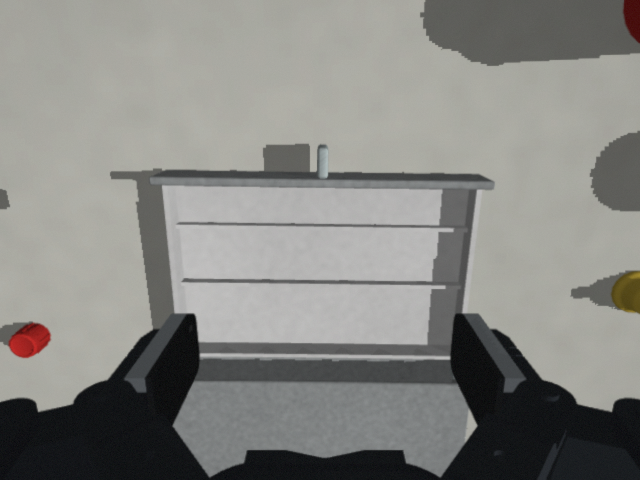

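The wrist view shows the open drawer. The panel top runs from (153,175) to (492,181), the dividers are at rows ~224 and ~282, and the tab is at (323,160).

```bash
python3 - <<'E'
from h import *
p=cam("wrist");C=cloud(p)
print("panel",atz(p,[(153,174),(492,180)],.047).round(4).tolist())
print("div1",atz(p,[(180,223),(460,227.5)],.02).round(4).tolist())
print("div2",atz(p,[(183,281),(458,284)],.02).round(4).tolist())
print("back",atz(p,[(200,347),(450,349)],.032).round(4).tolist(), "tab",atz(p,[(323,147),(323,170)],.047).round(4).tolist())
g=cv2.cvtColor(p["frame"],6)
# profile along columns for divider rows
for u in(220,270,350,400):
    col=C[165:365,u]; 
    e=[ (v+165,round(float(C[v+165,u,0]),4),round(float(C[v+165,u,2]),3)) for v in range(200) if C[v+165,u,2]>.0155]
    print(u,e)
print(caps(p,C))
E
```

```text
panel [[0.4693, 0.0064, 0.047], [0.4751, 0.3104, 0.047]]
div1 [[0.5224, 0.0163, 0.02], [0.5275, 0.2949, 0.02]]
div2 [[0.5848, 0.0132, 0.02], [0.5887, 0.2984, 0.02]]
back [[0.6551, 0.0281, 0.032], [0.6581, 0.2925, 0.032]] tab [[0.4453, 0.1585, 0.047], [0.4656, 0.1584, 0.047]]
220 [(173, 0.4724, 0.022), (174, 0.4723, 0.028), (175, 0.4723, 0.034), (176, 0.4723, 0.039), (177, 0.4723, 0.045), (178, 0.4727, 0.047), (179, 0.4735, 0.048), (180, 0.4743, 0.048), (181, 0.4755, 0.047), (182, 0.4764, 0.047), (183, 0.4771, 0.048), (184, 0.4779, 0.049), (185, 0.4789, 0.048), (186, 0.48, 0.047), (224, 0.5245, 0.017), (225, 0.5239, 0.022), (226, 0.5253, 0.021), (227, 0.5266, 0.02), (228, 0.5273, 0.021), (281, 0.5859, 0.018), (282, 0.5859, 0.02), (283, 0.5863, 0.022), (284, 0.5882, 0.02), (285, 0.5894, 0.02), (344, 0.6615, 0.016), (345, 0.6613, 0.018), (346, 0.6619, 0.019), (347, 0.6622, 0.021), (348, 0.6617, 0.024), (349, 0.6618, 0.025), (350, 0.6614, 0.028), (351, 0.6621, 0.029), (352, 0.6617, 0.031), (353, 0.6616, 0.033), (354, 0.6633, 0.033), (355, 0.6642, 0.033)]
270 [(173, 0.4729, 0.018), (174, 
[... 1897 characters left out ...]
8), (186, 0.4803, 0.047), (187, 0.4809, 0.048), (188, 0.4819, 0.048), (201, 0.4052, 0.435), (226, 0.527, 0.016), (227, 0.527, 0.019), (228, 0.5277, 0.021), (229, 0.5285, 0.021), (230, 0.5297, 0.021), (231, 0.5308, 0.021), (283, 0.5881, 0.019), (284, 0.5884, 0.021), (285, 0.5892, 0.022), (286, 0.5905, 0.021), (287, 0.5917, 0.021), (288, 0.5929, 0.021), (346, 0.664, 0.017), (347, 0.6649, 0.017), (348, 0.6649, 0.019), (349, 0.6647, 0.022), (350, 0.6657, 0.022), (351, 0.6644, 0.026), (352, 0.6646, 0.028), (353, 0.6641, 0.03), (354, 0.6647, 0.031), (355, 0.6653, 0.032), (356, 0.6666, 0.032), (357, 0.6669, 0.034), (358, 0.6675, 0.034)]
[([0.6549, -0.1601, 0.0244, 0.0282, 0.029], [8, 323, 42, 34])]
```

apply_moves(moves=[[-0.54,-1,0,0,0,0,0.7],[-0.54,-1,0,0,0,0,0.7],[-0.54,-1,0,0,0,0,0.7],[-0.54,-1,0,0,0,0,0.7],[-0.54,-1,0,0,0,0,0.7]])

```text
time_s: 3.58
position: [0.5903, -0.0409, 0.3026]
orientation: [0.0, -0.001, 1.0, 0.0]
contact_force: [-0.0, 0.4, -0.7]
opening: 0.0602
finger_force: 0.0
```

apply_moves(moves=[[-0.54,-1,0.6,0,0,0,0.7],[-0.54,-1,0.8,0,0,0,0.7],[-0.54,-1,0.9,0,0,0,0.7],[0,0,1,0,0,0,0.7],[0,0,1,0,0,0,0.7]])

```text
time_s: 4.2
position: [0.6549, -0.1603, 0.1287]
orientation: [-0.0, -0.0, 1.0, 0.0]
contact_force: [0.4, -0.6, 0.3]
opening: 0.0594
finger_force: 0.0
```

apply_moves(moves=[[0,0,0,0,0,0,0.7],[0,0,0,0,0,0,0.7]])

```text
time_s: 4.45
position: [0.6553, -0.1602, 0.1322]
orientation: [0.001, -0.001, 1.0, -0.0]
contact_force: [-0.4, -0.4, 0.3]
opening: 0.06
finger_force: 0.0
```

```bash
python3 - <<'E'
from h import *
s=manip.read_state();print(s["position"],manip.tips_ahead)
p=cam("wrist");cv2.imwrite("pics/w2.png",p["frame"]);print(caps(p))
print([caps(cam(n)) for n in("top","side")])
E
```

```text
[ 0.6552901  -0.16024938  0.13215564] 0.011
[([0.5678, -0.2756, 0.0244, 0.0442, 0.044], [55, 27, 103, 92]), ([0.6561, -0.1607, 0.0247, 0.0288, 0.0299], [299, 207, 51, 54])]
[[([0.654, -0.1609, 0.0253, 0.0268, 0.0278], [415, 178, 13, 12]), ([0.2931, 0.4296, 0.0383, 0.0034, 0.0303], [129, 306, 53, 40])], [([0.6558, -0.1625, 0.0252, 0.0256, 0.025], [397, 310, 12, 10]), ([0.5666, -0.2777, 0.0252, 0.0395, 0.0385], [362, 356, 21, 17]), ([0.4363, -0.2761, 0.0253, 0.0259, 0.025], [298, 365, 14, 12]), ([0.5459, -0.3665, 0.0249, 0.0397, 0.0407], [359, 396, 23, 20]), ([0.4548, -0.3769, 0.0254, 0.0272, 0.0247], [313, 410, 15, 14])]]
```

View pics/w2.png

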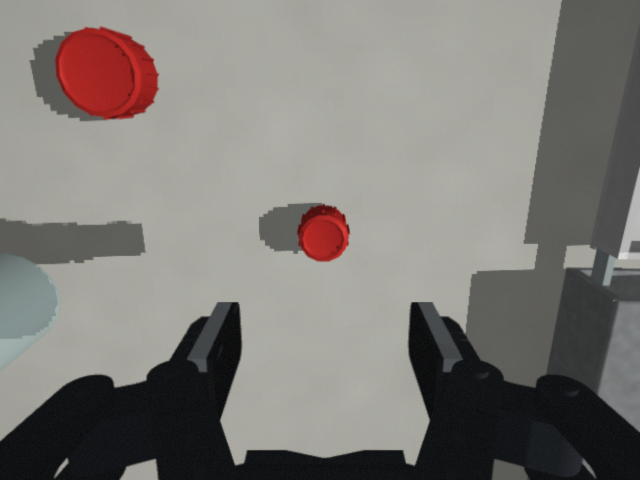

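The red cap at (325,235) is centred between the fingers; a medium cap is at (105,72) and the bottle is on the left edge. I'm descending.

apply_moves(moves=[[0,0,0.9,0,0,0,0.7],[0,0,0.9,0,0,0,0.7],[0,0,0.8,0,0,0,0.7],[0,0,0,0,0,0,0.7]])

```text
time_s: 5.1
position: [0.6533, -0.1607, 0.0249]
orientation: [-0.002, -0.0, 1.0, 0.0]
contact_force: [-0.0, -0.2, -1.0]
opening: 0.06
finger_force: 0.0
```

apply_moves(moves=[[0,0,0,0,0,0,0.25],[0,0,0,0,0,0,0.25],[0,0,0,0,0,0,0.25],[0,0,0,0,0,0,0.25]])

```text
time_s: 5.6
position: [0.6562, -0.1615, 0.0293]
orientation: [0.002, 0.0, 1.0, -0.001]
contact_force: [-1.1, -0.1, 6.7]
opening: 0.0286
finger_force: 58.7
```

```bash
python3 - <<'E'
from h import *
s=manip.read_state();print(s,manip.tips_ahead)
cv2.imwrite("pics/w3.png",cam("wrist")["frame"])
E
```

```text
{'time_s': 5.6, 'joints': array([-2.41265562e-01,  4.73613715e-01, -4.47824788e-02,  1.04772466e+00,
        5.16418828e-05, -2.41194257e-01]), 'qd': array([-0.00115366, -0.00058981,  0.00014338,  0.00056303,  0.00013551,
       -0.00096382]), 'joint_torque': array([-2.69743579e-02, -5.91253102e+01,  3.09365201e+01, -2.99057197e-01,
       -1.44158694e-02,  7.21957781e-05]), 'position': array([ 0.65622622, -0.16145489,  0.02932083]), 'orientation': array([ 2.27621456e-03,  3.55924314e-05,  9.99997267e-01, -5.33404999e-04]), 'contact_force': array([-1.08495614, -0.09377426,  6.70362259]), 'wrist_torque': array([0.01387238, 0.06552119, 0.03116826]), 'finger_force': 58.697245717048645, 'opening': 0.028559750754591696} 0.011
```

View pics/w3.png

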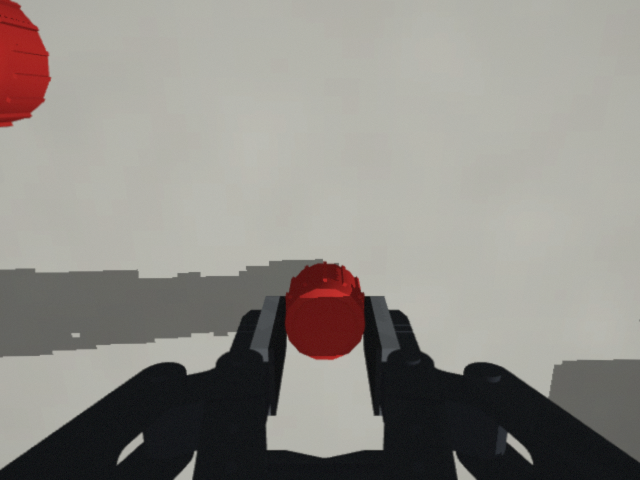

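The cap sits between the pads, at (325,310), with 58 N of grip. I'll lift it and check how it hangs.

apply_moves(moves=[[0,0,-0.6,0,0,0,0.25],[0,0,-1,0,0,0,0.25],[0,0,-1,0,0,0,0.25],[0,0,0,0,0,0,0.25],[0,0,0,0,0,0,0.25]])

```text
time_s: 6.28
position: [0.6547, -0.1611, 0.1308]
orientation: [0.001, 0.0, 1.0, -0.0]
contact_force: [-0.8, 0.0, -0.7]
opening: 0.0281
finger_force: 59.2
```

```bash
python3 - <<'E'
from h import *
s=manip.read_state();print(s["position"],s["contact_force"],s["opening"],s["finger_force"])
print(caps(cam("top")))
p=cam("side");C=cloud(p)
d=C-s["position"];q=(np.abs(d).max(-1)<.06)
f=p["frame"].astype(int);r=q&(f[...,2]>70)&(f[...,2]>2*f[...,1])
print("red z",np.percentile(C[r],[2,50,98],axis=0).round(4).tolist(),"finger",np.percentile(C[q&~r],[1,5,50],axis=0).round(4).tolist())
vv,uu=np.nonzero(r);v,u=int(vv.mean()),int(uu.mean());print(u,v)
a=p["frame"][v-60:v+40,u-60:u+60];cv2.imwrite("pics/s3.png",cv2.resize(a,(720,600),interpolation=2))
E
```

```text
[ 0.65471162 -0.16108236  0.13079962] [-0.75099209  0.01023274 -0.74307014] 0.028123261565351554 59.17369723320007
[([0.2926, 0.4301, 0.0384, 0.0034, 0.0304], [129, 306, 53, 40])]
red z [[0.6406, -0.1763, 0.1067], [0.6446, -0.167, 0.1161], [0.658, -0.1515, 0.1267]] finger [[0.6381, -0.2138, 0.1033], [0.6407, -0.2091, 0.109], [0.6466, -0.1798, 0.1537]]
402 285
```

View pics/s3.png

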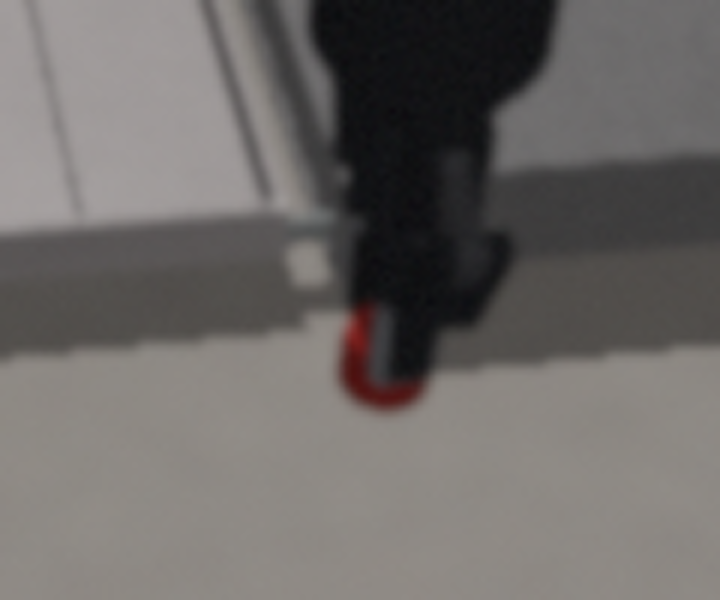

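apply_moves(moves=[[0.63,0.96,0,0,0,0,0.25],[0.63,0.96,0,0,0,0,0.25],[0.63,0.96,0,0,0,0,0.25],[0.63,0.96,0,0,0,0,0.25],[0.63,0.96,0,0,0,0,0.25]])

```text
time_s: 7.0
position: [0.5269, 0.032, 0.1291]
orientation: [-0.001, 0.0, 1.0, -0.0]
contact_force: [0.2, 0.2, -0.4]
opening: 0.0282
finger_force: 59.2
```

apply_moves(moves=[[0.65,0.97,0,0,0,0,0.25],[0,0,0.7,0,0,0,0.25],[0,0,0,0,0,0,0.25],[0,0,0,0,0,0,0.25]])

```text
time_s: 7.5
position: [0.5026, 0.0695, 0.1023]
orientation: [-0.0, 0.0, 1.0, -0.0]
contact_force: [0.4, 0.4, 0.4]
opening: 0.0285
finger_force: 59.3
```

```bash
cat > chk.py <<'E'
from h import *
s=manip.read_state();p=cam("wrist");print(s["time_s"],s["position"].round(4),s["opening"],s["finger_force"],s["contact_force"].round(1))
print(caps(p,zlo=s["position"][2]-.03,zhi=s["position"][2]+.02))
cv2.imwrite("pics/chk.png",p["frame"])
E
python3 chk.py
```

```text
7.5 [0.5026 0.0695 0.1023] 0.02845834533735903 59.254083037376404 [0.4 0.4 0.4]
[([0.502, 0.0689, 0.0974, 0.0292, 0.0307], [286, 262, 78, 98])]
```

View pics/chk.png

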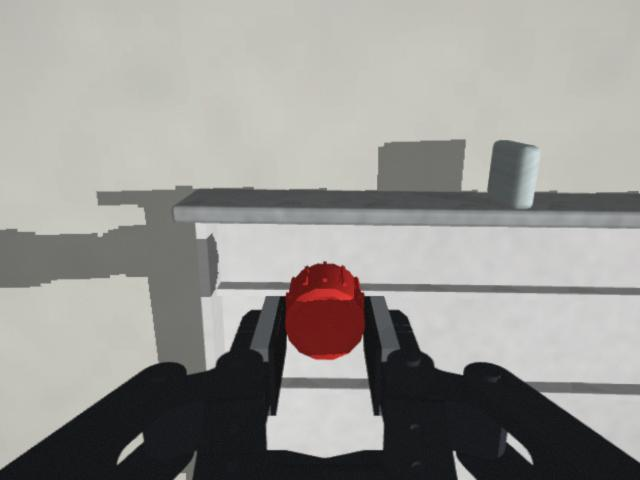

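The held cap is over the front row. Its top is at 0.097, so its underside is about 29 mm below the TCP. I'm lowering and releasing.

apply_moves(moves=[[0,0,0.8,0,0,0,0.25],[0,0,0.5,0,0,0,0.25],[0,0,0.22,0,0,0,0.25],[0,0,0,0,0,0,0.25],[0,0,0,0,0,0,0.25]])

```text
time_s: 8.18
position: [0.5034, 0.0697, 0.0425]
orientation: [0.001, 0.0, 1.0, 0.0]
contact_force: [0.3, -0.3, -1.1]
opening: 0.0285
finger_force: 59.3
```

apply_moves(moves=[[0,0,0,0,0,0,0.55],[0,0,0,0,0,0,0.55],[0,0,0,0,0,0,0.55],[0,0,-0.7,0,0,0,0.55],[0,0,-1,0,0,0,0.55]])

```text
time_s: 8.8
position: [0.5015, 0.0696, 0.1092]
orientation: [-0.001, -0.0, 1.0, -0.0]
contact_force: [0.9, -0.6, -0.2]
opening: 0.0468
finger_force: 0.0
```

apply_moves(moves=[[0,0,-1,0,0,0,0.7],[0,0,-1,0,0,0,0.7],[0.5,-0.9,0,0,0,0,0.7],[0.4,-1,0,0,0,0,0.7],[0.4,-1,0,0,0,0,0.7]])

```text
time_s: 9.43
position: [0.45, -0.0471, 0.1897]
orientation: [0.0, -0.0, 1.0, -0.0]
contact_force: [0.4, 0.4, -0.4]
opening: 0.0595
finger_force: 0.0
```

```bash
cat > look.py <<'E'
from h import *
s=manip.read_state();print(round(float(s["time_s"]),2),s["position"].round(4),s["opening"])
for n in("top","side","wrist"):
    p=cam(n);print(n);cv2.imwrite(f"pics/l_{n}.png",p["frame"])
    for c in caps(p):
        if c[0][0]>.36 and c[0][1]<.38: print("  ",c)
E
python3 look.py
```

```text
9.43 [ 0.45   -0.0471  0.1897] 0.059537970017148924
top
   ([0.5435, -0.3657, 0.0256, 0.0438, 0.0395], [497, 218, 20, 17])
   ([0.5009, 0.0687, 0.0356, 0.0239, 0.0244], [323, 241, 11, 11])
   ([0.4537, -0.3766, 0.0265, 0.0261, 0.0243], [507, 258, 14, 11])
side
   ([0.5034, 0.0685, 0.0343, 0.0256, 0.0223], [315, 245, 10, 7])
   ([0.5664, -0.2776, 0.0255, 0.0392, 0.0389], [362, 356, 21, 17])
   ([0.4363, -0.275, 0.0253, 0.0249, 0.025], [298, 365, 14, 11])
   ([0.5461, -0.3664, 0.0248, 0.0399, 0.0396], [359, 396, 23, 20])
wrist
   ([0.4372, -0.2668, 0.0242, 0.0157, 0.0297], [0, 168, 40, 47])
   ([0.5056, 0.0699, 0.0349, 0.0284, 0.0354], [470, 265, 40, 41])
   ([0.5663, -0.2756, 0.0243, 0.0438, 0.0427], [4, 321, 74, 63])
```

apply_moves(moves=[[0.06,-0.95,0,0,0,0,0.6],[0.06,-0.95,0,0,0,0,0.6],[0.06,-0.95,0,0,0,0,0.6],[0.06,-0.95,0.3,0,0,0,0.6],[0.06,-0.95,0.5,0,0,0,0.6]])

```text
time_s: 10.2
position: [0.4398, -0.237, 0.1577]
orientation: [0.001, -0.001, 1.0, -0.0]
contact_force: [0.5, -0.0, 0.7]
opening: 0.0514
finger_force: 0.0
```

apply_moves(moves=[[0.06,-0.95,0.5,0,0,0,0.6],[0,0,0.8,0,0,0,0.6],[0,0,0,0,0,0,0.6]])

```text
time_s: 10.58
position: [0.4352, -0.273, 0.1031]
orientation: [-0.002, -0.0, 1.0, 0.002]
contact_force: [-0.5, 0.1, 0.6]
opening: 0.0512
finger_force: 0.0
```

```bash
python3 look.py | sed -n '1p;/wrist/,$p'
```

```text
10.57 [ 0.4352 -0.273   0.1031] 0.05117762234333889
wrist
   ([0.4356, -0.2746, 0.0247, 0.0295, 0.0295], [294, 212, 58, 63])
   ([0.4546, -0.3756, 0.0246, 0.0285, 0.0299], [105, 258, 71, 50])
   ([0.5582, -0.2756, 0.0245, 0.0427, 0.0273], [284, 399, 71, 59])
```

apply_moves(moves=[[0,-0.04,0.9,0,0,0,0.6],[0,0,0.9,0,0,0,0.6],[0,0,0.1,0,0,0,0.6],[0,0,0,0,0,0,0.6]])

```text
time_s: 11.22
position: [0.4371, -0.276, 0.0311]
orientation: [0.001, -0.0, 1.0, -0.0]
contact_force: [-0.2, -0.3, 0.3]
opening: 0.0513
finger_force: 0.0
```

apply_moves(moves=[[0,0,0,0,0,0,0.25],[0,0,0,0,0,0,0.25],[0,0,0,0,0,0,0.25],[0,0,0,0,0,0,0.25]])

```text
time_s: 11.72
position: [0.4375, -0.2765, 0.032]
orientation: [0.002, -0.0, 1.0, -0.001]
contact_force: [-1.1, 0.9, 7.3]
opening: 0.027
finger_force: 58.6
```

apply_moves(moves=[[0,0,-0.6,0,0,0,0.25],[0,0,-1,0,0,0,0.25],[0,0,-1,0,0,0,0.25],[0,0,0,0,0,0,0.25]])

```text
time_s: 12.22
position: [0.4383, -0.2772, 0.1381]
orientation: [0.003, 0.0, 1.0, -0.002]
contact_force: [0.5, -0.1, -1.1]
opening: 0.0274
finger_force: 59.1
```

```bash
python3 chk.py
```

```text
12.225 [ 0.4383 -0.2772  0.1381] 0.02739796632234205 59.09054338932037 [ 0.5 -0.1 -1.1]
[([0.436, -0.2768, 0.1305, 0.0303, 0.0296], [286, 256, 79, 95])]
```

apply_moves(moves=[[-0.15,0.99,0,0,0,0,0.25],[-0.15,0.99,0,0,0,0,0.25],[-0.15,0.99,0,0,0,0,0.25],[-0.15,0.99,0,0,0,0,0.25],[-0.15,0.99,0,0,0,0,0.25]])

```text
time_s: 12.9
position: [0.4656, -0.0765, 0.1325]
orientation: [-0.001, 0.0, 1.0, 0.0]
contact_force: [0.5, 0.1, 0.0]
opening: 0.0273
finger_force: 59.1
```

apply_moves(moves=[[-0.15,0.99,0,0,0,0,0.25],[-0.15,0.99,0,0,0,0,0.25],[-0.15,0.99,0,0,0,0,0.25],[-0.15,0.99,0,0,0,0,0.25],[-0.15,0.99,0,0,0,0,0.25]])

```text
time_s: 13.52
position: [0.4956, 0.1213, 0.1325]
orientation: [-0.001, -0.0, 1.0, -0.0]
contact_force: [1.0, 0.1, 0.3]
opening: 0.0273
finger_force: 59.1
```

apply_moves(moves=[[-0.15,0.99,0.5,0,0,0,0.25],[0,0,0.5,0,0,0,0.25],[0,0,0,0,0,0,0.25],[0,0,0,0,0,0,0.25]])

```text
time_s: 14.02
position: [0.502, 0.1594, 0.0936]
orientation: [-0.0, 0.0, 1.0, -0.0]
contact_force: [1.4, 0.1, 0.7]
opening: 0.0275
finger_force: 59.2
```

```bash
python3 chk.py
```

```text
14.025 [0.502  0.1594 0.0936] 0.027476847452436743 59.158533811569214 [1.4 0.1 0.7]
[([0.4994, 0.1598, 0.0861, 0.0304, 0.0295], [285, 256, 80, 95])]
```

apply_moves(moves=[[-0.11,0,0.6,0,0,0,0.25],[0,0,0.4,0,0,0,0.25],[0,0,0.27,0,0,0,0.25],[0,0,0,0,0,0,0.25],[0,0,0,0,0,0,0.25]])

```text
time_s: 14.7
position: [0.5066, 0.1597, 0.0429]
orientation: [0.0, 0.0, 1.0, 0.0]
contact_force: [-0.2, -0.3, 0.2]
opening: 0.0273
finger_force: 59.1
```

apply_moves(moves=[[0,0,0,0,0,0,0.55],[0,0,0,0,0,0,0.55],[0,0,0,0,0,0,0.55],[0,0,-0.7,0,0,0,0.55],[0,0,-1,0,0,0,0.55]])

```text
time_s: 15.32
position: [0.5056, 0.1595, 0.1103]
orientation: [-0.001, -0.0, 1.0, -0.0]
contact_force: [0.4, 0.8, -0.2]
opening: 0.0469
finger_force: 0.0
```

apply_moves(moves=[[0,0,-1,0,0,0,0.6],[0.09,-0.96,0,0,0,0,0.6],[0.09,-0.96,0,0,0,0,0.6],[0.09,-0.96,0,0,0,0,0.6],[0.09,-0.96,0,0,0,0,0.6]])

```text
time_s: 15.95
position: [0.492, 0.005, 0.1508]
orientation: [0.0, -0.0, 1.0, -0.0]
contact_force: [0.9, 0.4, -0.6]
opening: 0.0513
finger_force: 0.0
```

apply_moves(moves=[[0.09,-0.96,0,0,0,0,0.6],[0.09,-0.96,0,0,0,0,0.6],[0.09,-0.96,0,0,0,0,0.6],[0.09,-0.96,0,0,0,0,0.6],[0.09,-0.96,0,0,0,0,0.6]])

```text
time_s: 16.58
position: [0.4739, -0.1871, 0.1508]
orientation: [0.0, 0.0, 1.0, -0.0]
contact_force: [0.0, -0.4, 0.9]
opening: 0.0513
finger_force: 0.0
```

apply_moves(moves=[[0.09,-0.96,0,0,0,0,0.6],[0.09,-0.96,0,0,0,0,0.6],[0.09,-0.96,0,0,0,0,0.6],[0,0,0,0,0,0,0.6]])

```text
time_s: 17.08
position: [0.463, -0.3031, 0.1504]
orientation: [-0.0, 0.002, 1.0, -0.0]
contact_force: [-0.5, -0.1, 0.7]
opening: 0.0516
finger_force: 0.0
```

```bash
python3 look.py
```

```text
17.07 [ 0.463  -0.3031  0.1504] 0.051553631639887236
top
   ([0.5648, -0.2766, 0.0255, 0.041, 0.0412], [461, 210, 19, 17])
   ([0.545, -0.3653, 0.0255, 0.0415, 0.0418], [497, 217, 20, 18])
   ([0.5022, 0.1571, 0.0359, 0.0248, 0.0247], [286, 241, 11, 11])
   ([0.5008, 0.0687, 0.0352, 0.0239, 0.024], [323, 241, 11, 11])
   ([0.4492, -0.3726, 0.0255, 0.0292, 0.0182], [507, 259, 14, 10])
side
   ([0.5669, -0.2781, 0.0253, 0.0397, 0.0387], [362, 356, 21, 18])
   ([0.546, -0.367, 0.0247, 0.0407, 0.0404], [359, 396, 23, 21])
   ([0.4548, -0.3769, 0.0253, 0.0276, 0.0247], [313, 410, 15, 15])
wrist
   ([0.4542, -0.3755, 0.0246, 0.0296, 0.0296], [179, 185, 56, 53])
   ([0.5474, -0.347, 0.0248, 0.0069, 0.03], [250, 310, 16, 56])
   ([0.5663, -0.2769, 0.0245, 0.0425, 0.0439], [327, 328, 64, 70])
```

apply_moves(moves=[[0.1,-0.92,0,0,0,0,0.6],[0.11,-0.92,0.4,0,0,0,0.6],[0,0,0.8,0,0,0,0.6],[0,0,0,0,0,0,0.6]])

```text
time_s: 17.73
position: [0.4538, -0.3726, 0.1004]
orientation: [-0.002, -0.0, 1.0, 0.002]
contact_force: [-0.4, 0.5, 0.9]
opening: 0.0507
finger_force: 0.0
```

apply_moves(moves=[[0,0,0.9,0,0,0,0.6],[0,0,0.9,0,0,0,0.6],[0,0,0.05,0,0,0,0.6],[0,0,0,0,0,0,0.6]])

```text
time_s: 18.23
position: [0.4559, -0.3746, 0.0306]
orientation: [0.001, -0.0, 1.0, -0.001]
contact_force: [0.5, -0.1, -0.6]
opening: 0.0509
finger_force: 0.0
```

apply_moves(moves=[[0,0,0,0,0,0,0.25],[0,0,0,0,0,0,0.25],[0,0,0,0,0,0,0.25],[0,0,0,0,0,0,0.25]])

```text
time_s: 18.73
position: [0.4561, -0.3753, 0.0314]
orientation: [0.002, -0.0, 1.0, -0.001]
contact_force: [-1.5, 2.3, 7.7]
opening: 0.0277
finger_force: 58.6
```

apply_moves(moves=[[0,0,-0.6,0,0,0,0.25],[0,0,-1,0,0,0,0.25],[0,0,-1,0,0,0,0.25],[0,0,0,0,0,0,0.25]])

```text
time_s: 19.23
position: [0.4568, -0.3762, 0.1378]
orientation: [0.003, 0.0, 1.0, -0.003]
contact_force: [-0.3, 0.6, -0.8]
opening: 0.0276
finger_force: 59.1
```

```bash
python3 chk.py
```

```text
19.225 [ 0.4568 -0.3762  0.1378] 0.027643297465340267 59.12029445171356 [-0.3  0.6 -0.8]
[([0.4548, -0.3761, 0.1309, 0.0277, 0.0303], [287, 257, 81, 133])]
```

apply_moves(moves=[[-0.08,0.98,0,0,0,0,0.25],[-0.08,0.98,0,0,0,0,0.25],[-0.08,0.98,0,0,0,0,0.25],[-0.08,0.98,0,0,0,0,0.25],[-0.08,0.98,0,0,0,0,0.25]])

```text
time_s: 19.9
position: [0.4704, -0.1772, 0.1319]
orientation: [-0.001, 0.0, 1.0, 0.0]
contact_force: [-0.2, -0.4, 0.1]
opening: 0.0278
finger_force: 59.2
```

apply_moves(moves=[[-0.08,0.98,0,0,0,0,0.25],[-0.08,0.98,0,0,0,0,0.25],[-0.08,0.98,0,0,0,0,0.25],[-0.08,0.98,0,0,0,0,0.25],[-0.08,0.98,0,0,0,0,0.25]])

```text
time_s: 20.52
position: [0.4864, 0.0186, 0.1319]
orientation: [-0.001, 0.0, 1.0, -0.0]
contact_force: [1.3, -0.2, 0.2]
opening: 0.0272
finger_force: 59.2
```

apply_moves(moves=[[-0.08,0.98,0,0,0,0,0.25],[-0.08,0.98,0,0,0,0,0.25],[-0.08,0.98,0,0,0,0,0.25],[-0.08,0.98,0,0,0,0,0.25],[-0.08,0.98,0,0,0,0,0.25]])

```text
time_s: 21.15
position: [0.5024, 0.2144, 0.1318]
orientation: [-0.001, -0.0, 1.0, -0.0]
contact_force: [0.0, -0.6, -1.0]
opening: 0.0276
finger_force: 59.2
```

apply_moves(moves=[[-0.08,0.98,0.5,0,0,0,0.25],[0,0,0.5,0,0,0,0.25],[0,0,0,0,0,0,0.25],[0,0,0,0,0,0,0.25]])

```text
time_s: 21.65
position: [0.5061, 0.2522, 0.0929]
orientation: [-0.0, 0.0, 1.0, -0.0]
contact_force: [-0.4, 0.5, 0.4]
opening: 0.0276
finger_force: 59.2
```

```bash
python3 chk.py
```

```text
21.65 [0.5061 0.2522 0.0929] 0.02756777005833588 59.22777235507965 [-0.4  0.5  0.4]
[([0.5037, 0.252, 0.086, 0.0295, 0.0302], [285, 257, 79, 96])]
```

apply_moves(moves=[[-0.05,0,0.6,0,0,0,0.25],[0,0,0.4,0,0,0,0.25],[0,0,0.27,0,0,0,0.25],[0,0,0,0,0,0,0.25],[0,0,0,0,0,0,0.25]])

```text
time_s: 22.32
position: [0.5083, 0.2525, 0.0421]
orientation: [0.0, 0.0, 1.0, 0.0]
contact_force: [-0.3, -0.1, 0.6]
opening: 0.0272
finger_force: 59.1
```

apply_moves(moves=[[0,0,0,0,0,0,0.55],[0,0,0,0,0,0,0.55],[0,0,0,0,0,0,0.55],[0,0,-0.7,0,0,0,0.55],[0,0,-1,0,0,0,0.55]])

```text
time_s: 22.95
position: [0.5073, 0.2521, 0.1094]
orientation: [-0.001, -0.0, 1.0, -0.001]
contact_force: [0.3, -0.1, -0.6]
opening: 0.0467
finger_force: 0.0
```

apply_moves(moves=[[0,0,-1,0,0,0,0.75],[-0.1,-0.95,0,0,0,0,0.75],[-0.1,-0.95,0,0,0,0,0.75],[-0.1,-0.95,0,0,0,0,0.75],[-0.1,-0.95,0,0,0,0,0.75]])

```text
time_s: 23.58
position: [0.5242, 0.0994, 0.15]
orientation: [0.0, -0.0, 1.0, 0.0]
contact_force: [0.8, 0.9, 0.6]
opening: 0.0643
finger_force: 0.0
```

apply_moves(moves=[[-0.1,-0.95,0,0,0,0,0.75],[-0.1,-0.95,0,0,0,0,0.75],[-0.1,-0.95,0,0,0,0,0.75],[-0.1,-0.95,0,0,0,0,0.75],[-0.1,-0.95,0,0,0,0,0.75]])

```text
time_s: 24.2
position: [0.5442, -0.0907, 0.15]
orientation: [0.0, 0.0, 1.0, 0.0]
contact_force: [0.3, -0.2, 0.5]
opening: 0.0639
finger_force: 0.0
```

apply_moves(moves=[[-0.1,-0.95,0,0,0,0,0.75],[-0.1,-0.95,0,0,0,0,0.75],[-0.1,-0.95,0,0,0,0,0.75],[0,0,0,0,0,0,0.75],[0,0,0,0,0,0,0.75]])

```text
time_s: 24.82
position: [0.5559, -0.2031, 0.1497]
orientation: [-0.0, 0.0, 1.0, 0.0]
contact_force: [0.3, 0.6, 0.8]
opening: 0.0637
finger_force: 0.0
```

```bash
python3 look.py
```

```text
24.82 [ 0.5559 -0.2031  0.1497] 0.06370774581084515
top
   ([0.5566, -0.2759, 0.0256, 0.0427, 0.0238], [461, 215, 19, 12])
   ([0.5055, 0.2497, 0.0351, 0.0263, 0.0236], [247, 241, 12, 11])
   ([0.5025, 0.1572, 0.035, 0.0241, 0.0246], [286, 241, 11, 11])
   ([0.5024, 0.0687, 0.0355, 0.0238, 0.0265], [323, 240, 11, 12])
side
   ([0.5069, 0.2525, 0.0337, 0.0277, 0.025], [309, 203, 10, 6])
   ([0.5043, 0.1572, 0.034, 0.0237, 0.0237], [312, 224, 10, 6])
   ([0.5033, 0.0684, 0.034, 0.0237, 0.025], [315, 245, 10, 7])
   ([0.5669, -0.2781, 0.0252, 0.04, 0.0398], [362, 356, 21, 17])
   ([0.5425, -0.3654, 0.0249, 0.0396, 0.032], [359, 396, 19, 20])
wrist
   ([0.5452, -0.3644, 0.0242, 0.0427, 0.0416], [19, 171, 92, 72])
   ([0.5667, -0.2758, 0.0245, 0.0436, 0.0437], [173, 203, 75, 74])
```

apply_moves(moves=[[-0.13,-0.92,0,0,0,0,0.75],[-0.13,-0.92,0.4,0,0,0,0.75],[0,0,0.8,0,0,0,0.75],[0,0,0,0,0,0,0.75]])

```text
time_s: 25.48
position: [0.565, -0.2757, 0.0995]
orientation: [-0.002, -0.0, 1.0, 0.001]
contact_force: [0.2, 0.3, 0.4]
opening: 0.0639
finger_force: 0.0
```

apply_moves(moves=[[0,0,0.9,0,0,0,0.75],[0,0,0.9,0,0,0,0.75],[0,0,0.05,0,0,0,0.75],[0,0,0,0,0,0,0.75]])

```text
time_s: 25.98
position: [0.5675, -0.2768, 0.0299]
orientation: [0.001, -0.0, 1.0, -0.0]
contact_force: [0.2, -0.7, -0.4]
opening: 0.0637
finger_force: 0.0
```

apply_moves(moves=[[0,0,0,0,0,0,0.4],[0,0,0,0,0,0,0.4],[0,0,0,0,0,0,0.4],[0,0,0,0,0,0,0.4]])

```text
time_s: 26.48
position: [0.5679, -0.2775, 0.031]
orientation: [0.002, -0.0, 1.0, -0.001]
contact_force: [-0.6, 1.3, 7.6]
opening: 0.0416
finger_force: 59.6
```

apply_moves(moves=[[0,0,-0.6,0,0,0,0.4],[0,0,-1,0,0,0,0.4],[0,0,-1,0,0,0,0.4],[0,0,0,0,0,0,0.4]])

```text
time_s: 26.98
position: [0.5688, -0.2782, 0.1373]
orientation: [0.004, 0.0, 1.0, -0.002]
contact_force: [0.7, 0.1, -1.1]
opening: 0.0416
finger_force: 60.6
```

```bash
python3 chk.py
```

```text
26.975 [ 0.5688 -0.2782  0.1373] 0.04162836762663564 60.63571214675903 [ 0.7  0.1 -1.1]
[([0.5675, -0.2776, 0.1306, 0.0441, 0.0434], [266, 242, 117, 130])]
```

apply_moves(moves=[[0.02,0.92,0,0,0,0,0.4],[0.02,0.92,0,0,0,0,0.4],[0.02,0.92,0,0,0,0,0.4],[0.02,0.92,0,0,0,0,0.4],[0.02,0.92,0,0,0,0,0.4]])

```text
time_s: 27.65
position: [0.5619, -0.0918, 0.131]
orientation: [-0.001, 0.0, 1.0, 0.0]
contact_force: [0.2, -0.3, -0.3]
opening: 0.0411
finger_force: 60.7
```

apply_moves(moves=[[0.02,0.92,0,0,0,0,0.4],[0.02,0.92,0,0,0,0,0.4],[0.02,0.92,0,0,0,0,0.4],[0.02,0.92,0,0,0,0,0.4],[0.02,0.92,0.4,0,0,0,0.4]])

```text
time_s: 28.28
position: [0.5588, 0.0922, 0.1161]
orientation: [0.001, 0.0, 1.0, 0.0]
contact_force: [0.9, 0.2, -0.3]
opening: 0.0414
finger_force: 60.7
```

apply_moves(moves=[[0,0,0.5,0,0,0,0.4],[0,0,0,0,0,0,0.4],[0,0,0,0,0,0,0.4]])

```text
time_s: 28.65
position: [0.5585, 0.0906, 0.0961]
orientation: [-0.0, 0.0, 1.0, -0.0]
contact_force: [1.0, -0.7, 0.5]
opening: 0.0413
finger_force: 60.7
```

```bash
python3 chk.py
```

```text
28.65 [0.5585 0.0906 0.0961] 0.04129211468237288 60.73963165283203 [ 1.  -0.7  0.5]
[([0.5573, 0.0913, 0.0894, 0.0444, 0.0433], [266, 242, 117, 130])]
```

apply_moves(moves=[[-0.03,0,0.6,0,0,0,0.4],[0,0,0.5,0,0,0,0.4],[0,0,0.26,0,0,0,0.4],[0,0,0,0,0,0,0.4],[0,0,0,0,0,0,0.4]])

```text
time_s: 29.32
position: [0.5602, 0.0908, 0.0422]
orientation: [0.001, 0.0, 1.0, 0.0]
contact_force: [-0.4, -0.6, -0.1]
opening: 0.0414
finger_force: 60.7
```

apply_moves(moves=[[0,0,0,0,0,0,0.7],[0,0,0,0,0,0,0.7],[0,0,0,0,0,0,0.7],[0,0,-0.7,0,0,0,0.7],[0,0,-1,0,0,0,0.7]])

```text
time_s: 29.95
position: [0.5587, 0.0909, 0.109]
orientation: [-0.001, -0.0, 1.0, -0.0]
contact_force: [0.4, -0.8, 0.5]
opening: 0.0596
finger_force: 0.0
```

apply_moves(moves=[[0,0,-1,0,0,0,0.75],[0.03,-0.95,0,0,0,0,0.75],[0.03,-0.95,0,0,0,0,0.75],[0.03,-0.95,0,0,0,0,0.75],[0.03,-0.95,0,0,0,0,0.75]])

```text
time_s: 30.58
position: [0.5548, -0.0622, 0.1496]
orientation: [0.0, -0.0, 1.0, -0.0]
contact_force: [0.3, 0.1, 0.7]
opening: 0.0641
finger_force: 0.0
```

apply_moves(moves=[[0.03,-0.95,0,0,0,0,0.75],[0.03,-0.95,0,0,0,0,0.75],[0.03,-0.95,0,0,0,0,0.75],[0.03,-0.95,0,0,0,0,0.75],[0.03,-0.95,0,0,0,0,0.75]])

```text
time_s: 31.2
position: [0.5488, -0.2523, 0.1495]
orientation: [0.0, -0.0, 1.0, -0.0]
contact_force: [0.6, 0.6, 0.3]
opening: 0.0639
finger_force: 0.0
```

apply_moves(moves=[[0,0,0,0,0,0,0.75],[0,0,0,0,0,0,0.75]])

```text
time_s: 31.45
position: [0.5488, -0.2507, 0.1494]
orientation: [-0.0, 0.0, 1.0, 0.0]
contact_force: [0.3, 0.9, 0.2]
opening: 0.0638
finger_force: 0.0
```

```bash
python3 look.py
```

```text
31.45 [ 0.5488 -0.2507  0.1494] 0.06378297217379433
top
   ([0.5569, 0.0893, 0.0346, 0.0385, 0.0392], [311, 215, 17, 17])
   ([0.5483, -0.3583, 0.0255, 0.0284, 0.0419], [497, 218, 16, 17])
   ([0.5052, 0.2499, 0.0346, 0.0263, 0.0253], [247, 240, 12, 12])
   ([0.5036, 0.1573, 0.0353, 0.0255, 0.0259], [286, 240, 11, 12])
   ([0.5023, 0.0687, 0.0354, 0.0239, 0.0264], [323, 240, 11, 12])
side
   ([0.5069, 0.2524, 0.034, 0.0271, 0.025], [309, 203, 10, 7])
   ([0.5066, 0.1573, 0.0339, 0.0258, 0.021], [313, 224, 9, 6])
   ([0.5534, 0.088, 0.0342, 0.0382, 0.0227], [334, 237, 10, 10])
   ([0.5042, 0.0676, 0.0336, 0.026, 0.0235], [315, 245, 10, 8])
   ([0.5426, -0.3647, 0.025, 0.0397, 0.0308], [359, 396, 21, 21])
wrist
   ([0.5464, -0.364, 0.0244, 0.0439, 0.0414], [101, 183, 83, 74])
```

apply_moves(moves=[[0.02,-0.96,0,0,0,0,0.75],[0.02,-0.96,0,0,0,0,0.75],[0.03,-0.95,0.4,0,0,0,0.75],[0,0,0.8,0,0,0,0.75],[0,0,0,0,0,0,0.75]])

```text
time_s: 32.22
position: [0.5449, -0.3643, 0.0989]
orientation: [-0.002, -0.0, 1.0, 0.002]
contact_force: [-0.6, 0.7, -1.1]
opening: 0.064
finger_force: 0.0
```

apply_moves(moves=[[0,0,0.9,0,0,0,0.75],[0,0,0.9,0,0,0,0.75],[0,0,0.05,0,0,0,0.75],[0,0,0,0,0,0,0.75]])

```text
time_s: 32.72
position: [0.5472, -0.3657, 0.0295]
orientation: [0.001, -0.0, 1.0, -0.001]
contact_force: [-0.3, 0.2, 0.2]
opening: 0.0638
finger_force: 0.0
```

apply_moves(moves=[[0,0,0,0,0,0,0.4],[0,0,0,0,0,0,0.4],[0,0,0,0,0,0,0.4],[0,0,0,0,0,0,0.4]])

```text
time_s: 33.22
position: [0.5475, -0.3665, 0.0307]
orientation: [0.002, -0.0, 1.0, -0.001]
contact_force: [-1.4, 2.5, 7.0]
opening: 0.0418
finger_force: 59.6
```

apply_moves(moves=[[0,0,-0.6,0,0,0,0.4],[0,0,-1,0,0,0,0.4],[0,0,-1,0,0,0,0.4],[0,0,0,0,0,0,0.4]])

```text
time_s: 33.72
position: [0.5482, -0.3672, 0.1372]
orientation: [0.004, 0.0, 1.0, -0.002]
contact_force: [0.3, -0.3, -0.9]
opening: 0.0417
finger_force: 60.6
```

```bash
python3 chk.py
```

```text
33.725 [ 0.5482 -0.3672  0.1372] 0.04166838696793303 60.6476104259491 [ 0.3 -0.3 -0.9]
[([0.5473, -0.3672, 0.1308, 0.0423, 0.0441], [266, 243, 117, 129]), ([0.5262, -0.3721, 0.1249, 0.0024, 0.002], [308, 250, 8, 11])]
```

apply_moves(moves=[[-0.02,0.99,0,0,0,0,0.4],[-0.02,0.99,0,0,0,0,0.4],[-0.02,0.99,0,0,0,0,0.4],[-0.02,0.99,0,0,0,0,0.4],[-0.02,0.99,0,0,0,0,0.4]])

```text
time_s: 34.4
position: [0.5495, -0.1664, 0.1306]
orientation: [-0.001, 0.0, 1.0, 0.0]
contact_force: [0.6, 0.0, 0.4]
opening: 0.0418
finger_force: 60.7
```

apply_moves(moves=[[-0.02,0.99,0,0,0,0,0.4],[-0.02,0.99,0,0,0,0,0.4],[-0.02,0.99,0,0,0,0,0.4],[-0.02,0.99,0,0,0,0,0.4],[-0.02,0.99,0,0,0,0,0.4]])

```text
time_s: 35.02
position: [0.5535, 0.0314, 0.1307]
orientation: [-0.001, 0.0, 1.0, -0.0]
contact_force: [-0.2, -1.2, -1.0]
opening: 0.0416
finger_force: 60.7
```

apply_moves(moves=[[-0.02,0.99,0,0,0,0,0.4],[-0.02,0.99,0,0,0,0,0.4],[-0.02,0.99,0,0,0,0,0.4],[-0.02,0.99,0,0,0,0,0.4],[-0.02,0.99,0.4,0,0,0,0.4]])

```text
time_s: 35.65
position: [0.5584, 0.2296, 0.1157]
orientation: [0.001, 0.0, 1.0, 0.0]
contact_force: [0.5, 0.9, -0.3]
opening: 0.0415
finger_force: 60.7
```

apply_moves(moves=[[0,0,0.5,0,0,0,0.4],[0,0,0,0,0,0,0.4],[0,0,0,0,0,0,0.4]])

```text
time_s: 36.02
position: [0.5581, 0.2277, 0.0957]
orientation: [-0.0, 0.0, 1.0, -0.0]
contact_force: [0.3, 0.2, -0.0]
opening: 0.0418
finger_force: 60.8
```

```bash
python3 chk.py
```

```text
36.025 [0.5581 0.2277 0.0957] 0.041787180863842255 60.752867460250854 [ 0.3  0.2 -0. ]
[([0.5565, 0.2279, 0.0894, 0.044, 0.0437], [266, 243, 117, 129])]
```

apply_moves(moves=[[-0.07,0,0.6,0,0,0,0.4],[0,0,0.5,0,0,0,0.4],[0,0,0.26,0,0,0,0.4],[0,0,0,0,0,0,0.4],[0,0,0,0,0,0,0.4]])

```text
time_s: 36.7
position: [0.5615, 0.2281, 0.0419]
orientation: [0.001, 0.0, 1.0, 0.0]
contact_force: [-0.8, -0.5, -0.0]
opening: 0.0417
finger_force: 60.8
```

apply_moves(moves=[[0,0,0,0,0,0,0.7],[0,0,0,0,0,0,0.7],[0,0,0,0,0,0,0.7],[0,0,-0.7,0,0,0,0.7],[0,0,-1,0,0,0,0.7]])

```text
time_s: 37.33
position: [0.56, 0.2278, 0.1085]
orientation: [-0.001, 0.0, 1.0, -0.001]
contact_force: [0.4, 0.1, -0.0]
opening: 0.06
finger_force: 0.0
```

apply_moves(moves=[[0,0,-1,0,0,0,0.7],[0.9,-0.45,-1,0,0,0,0],[0.9,-0.45,-1,0,0,0,0],[0.9,-0.45,-0.5,0,0,0,0],[0.9,-0.45,0,0,0,0,0]])

```text
time_s: 37.95
position: [0.4166, 0.1559, 0.2512]
orientation: [0.002, -0.0, 1.0, 0.001]
contact_force: [-0.5, -1.3, 0.2]
opening: -0.0002
finger_force: 0.0
```

apply_moves(moves=[[0.3,0,0,0,0,0,0],[0,0,0,0,0,0,0],[0,0,0,0,0,0,0]])

```text
time_s: 38.33
position: [0.4057, 0.1566, 0.2488]
orientation: [-0.0, -0.0, 1.0, -0.0]
contact_force: [0.2, -0.8, 0.2]
opening: -0.0
finger_force: 0.0
```

```bash
python3 look.py
```

```text
38.33 [0.4057 0.1566 0.2488] -3.6820613343274935e-05
top
   ([0.557, 0.0894, 0.035, 0.0385, 0.0398], [311, 215, 17, 17])
   ([0.5034, 0.0687, 0.035, 0.0239, 0.0251], [323, 240, 11, 11])
side
   ([0.5085, 0.2515, 0.0348, 0.0274, 0.0271], [309, 203, 10, 6])
   ([0.562, 0.2264, 0.0343, 0.0426, 0.0357], [328, 205, 14, 9])
   ([0.5066, 0.1579, 0.0349, 0.0261, 0.0211], [313, 224, 9, 5])
   ([0.5601, 0.0895, 0.0339, 0.0365, 0.0353], [334, 237, 15, 9])
   ([0.5044, 0.0684, 0.034, 0.0229, 0.0233], [316, 245, 10, 7])
wrist
   ([0.5038, 0.0702, 0.0345, 0.0304, 0.0286], [211, 289, 37, 33])
   ([0.494, 0.1625, 0.0334, 0.0232, 0.0053], [318, 291, 26, 5])
   ([0.5069, 0.2525, 0.0348, 0.0283, 0.0285], [414, 292, 35, 33])
   ([0.5535, 0.09, 0.0341, 0.0359, 0.0385], [231, 329, 48, 44])
   ([0.5544, 0.2263, 0.0344, 0.034, 0.0396], [379, 330, 47, 43])
```

View pics/l_wrist.png

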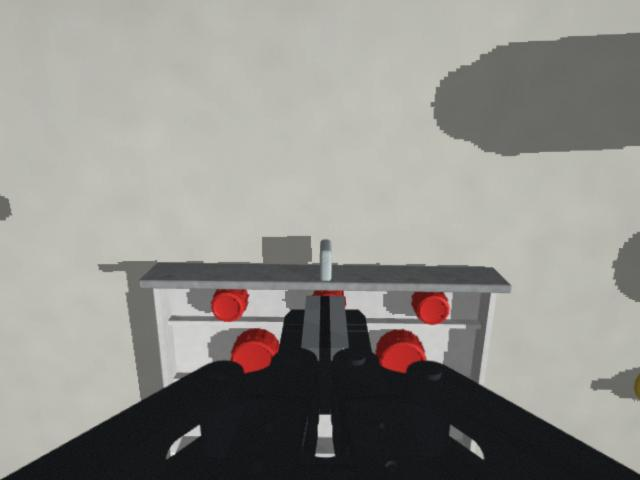

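View pics/l_top.png

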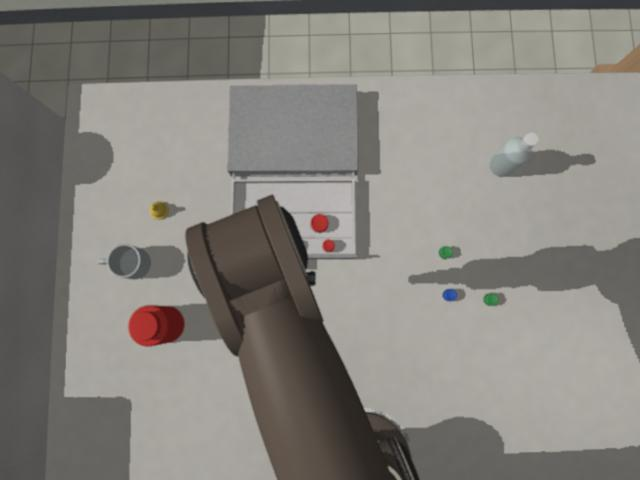

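All five caps lie flat in their rows and the counter holds only the green and blue decoys. The tab is at (326,258) in the wrist view. I'll descend in front of it and push.

apply_moves(moves=[[0,0,1,0,0,0,0],[0,0,1,0,0,0,0],[0,0,1,0,0,0,0],[0,0,1,0,0,0,0],[0,0,1,0,0,0,0]])

```text
time_s: 39.1
position: [0.4053, 0.1563, 0.0475]
orientation: [-0.0, 0.0, 1.0, -0.0]
contact_force: [1.4, 0.0, -0.5]
opening: 0.0003
finger_force: 0.0
```

apply_moves(moves=[[0,0,0.3,0,0,0,0],[0,0,0,0,0,0,0],[-0.3,0.03,0,0,0,0,0],[-0.3,0,0,0,0,0,0],[-0.3,0,0,0,0,0,0]])

```text
time_s: 39.72
position: [0.4422, 0.1576, 0.0379]
orientation: [0.0, 0.0, 1.0, 0.0]
contact_force: [-2.2, -0.1, 1.7]
opening: -0.0005
finger_force: 1.2
```

apply_moves(moves=[[-0.35,0,0,0,0,0,0],[-0.35,0,0,0,0,0,0],[-0.35,0,0,0,0,0,0],[-0.35,0,0,0,0,0,0],[-0.35,0,0,0,0,0,0]])

```text
time_s: 40.35
position: [0.5117, 0.1571, 0.0368]
orientation: [-0.0, 0.0, 1.0, -0.0]
contact_force: [-2.0, -2.0, 1.0]
opening: -0.0
finger_force: 1.4
```

apply_moves(moves=[[-0.35,0,0,0,0,0,0],[-0.35,0,0,0,0,0,0],[-0.35,0,0,0,0,0,0],[-0.35,0,0,0,0,0,0],[-0.35,0,0,0,0,0,0]])

```text
time_s: 40.98
position: [0.5819, 0.1573, 0.037]
orientation: [-0.0, 0.0, 1.0, -0.0]
contact_force: [-2.6, -0.9, 0.2]
opening: 0.0002
finger_force: 1.3
```

```bash
python3 look.py
```

```text
40.98 [0.5819 0.1573 0.037 ] 0.00021683104413434688
top
   ([0.6475, 0.0662, 0.035, 0.0243, 0.0262], [323, 181, 11, 12])
side
   ([0.6566, 0.2496, 0.0346, 0.0289, 0.0244], [362, 199, 10, 6])
   ([0.6544, 0.1548, 0.0342, 0.0221, 0.0227], [368, 220, 10, 5])
   ([0.6536, 0.0666, 0.0343, 0.0232, 0.0225], [375, 241, 10, 6])
wrist
```

View pics/l_wrist.png

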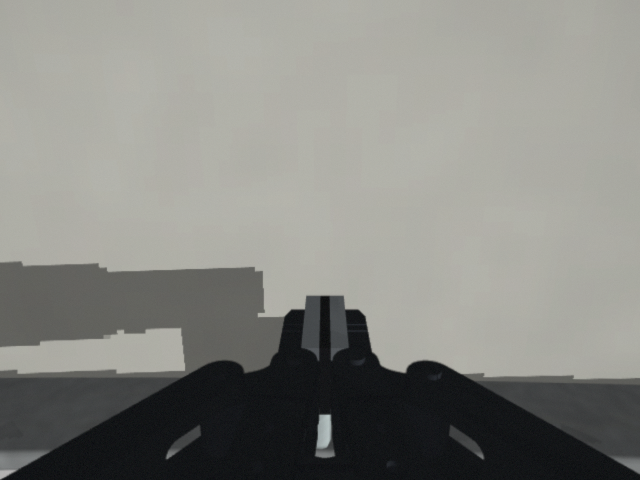

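Pushing goes smoothly, about 2 N. The drawer has moved 0.148 m, and the tab is hidden behind the fingers at about (325,430).

apply_moves(moves=[[-0.3,0,0,0,0,0,0],[-0.3,0,0,0,0,0,0],[-0.3,0,0,0,0,0,0],[-0.15,0,0,0,0,0,0]])

```text
time_s: 41.62
position: [0.624, 0.1574, 0.0371]
orientation: [0.0, 0.0, 1.0, 0.0]
contact_force: [-1.8, -0.6, 1.7]
opening: -0.0
finger_force: 1.2
```

apply_moves(moves=[[-0.08,0,0,0,0,0,0],[-0.08,0,0,0,0,0,0],[-0.08,0,0,0,0,0,0]])

```text
time_s: 42.0
position: [0.6325, 0.1573, 0.0371]
orientation: [-0.0, -0.0, 1.0, -0.0]
contact_force: [-2.3, -0.3, 0.5]
opening: 0.0004
finger_force: 1.1
```

apply_moves(moves=[[-0.08,0,0,0,0,0,0],[-0.08,0,0,0,0,0,0]])

```text
time_s: 42.25
position: [0.6382, 0.1572, 0.037]
orientation: [-0.001, 0.0, 1.0, -0.0]
contact_force: [-10.4, -1.2, 7.6]
opening: -0.0002
finger_force: 5.5
```

apply_moves(moves=[[-0.08,0,0,0,0,0,0],[-0.08,0,0,0,0,0,0]])

```text
time_s: 42.5
position: [0.6384, 0.1571, 0.037]
orientation: [-0.007, -0.0, 1.0, 0.0]
contact_force: [-34.5, -1.2, 22.3]
opening: 0.0001
finger_force: 17.0
```

The drawer has hit its stop at 34 N. I'll back off and verify.

apply_moves(moves=[[0.4,0,0,0,0,0,0],[1,0,0,0,0,0,0],[1,0,-0.5,0,0,0,0],[1,0,-1,0,0,0,0],[0.8,0,-1,0,0,0,0]])

```text
time_s: 43.12
position: [0.4764, 0.1576, 0.1383]
orientation: [0.0, -0.0, 1.0, 0.0]
contact_force: [1.6, 0.2, -0.0]
opening: 0.0002
finger_force: 0.0
```

apply_moves(moves=[[0.8,0,-1,0,0,0,0],[0,0,-1,0,0,0,0],[0,0,0,0,0,0,0],[0,0,0,0,0,0,0]])

```text
time_s: 43.62
position: [0.4458, 0.1576, 0.2169]
orientation: [0.0, 0.0, 1.0, 0.0]
contact_force: [-0.4, 0.8, 0.0]
opening: -0.0002
finger_force: 0.0
```

```bash
python3 - <<'E'
from h import *
s=manip.read_state();print(s["position"])
for n in("top","wrist"):
    p=cam(n);C=cloud(p)
    m=(C[...,2]>.04)&(C[...,2]<.055)&(C[...,0]>.55)&(C[...,0]<.75)&(np.abs(C[...,1]-.158)>.02)&(np.abs(C[...,1]-.158)<.1)
    mt=(C[...,2]>.04)&(C[...,2]<.055)&(C[...,0]>.6)&(C[...,0]<.70)&(np.abs(C[...,1]-.156)<.01)
    print(n,"panel front x",np.percentile(C[m][:,0],[.5,2,5]) if m.any() else None,"tab",np.percentile(C[mt][:,0],[1,5,50]) if mt.any() else None)
cv2.imwrite("pics/f.png",p["frame"])
p=cam("top")
for nm in("teat","measuring_cup","bottle","canister"):
    print(nm,[(round(b["p"],2),[int(v) for v in b["rect"]]) for b in spotter.boxes_of(p,nm)][:1])
E
```

```text
[0.44576037 0.15756125 0.21693654]
top panel front x [0.67439816 0.67593425 0.67861367] tab [0.64956418 0.65320992 0.68120725]
wrist panel front x None tab [0.64803404 0.64867163 0.65338478]
teat [(0.49, [148, 201, 167, 217])]
measuring_cup [(0.79, [97, 244, 151, 282])]
bottle [(0.76, [488, 134, 539, 180])]
canister [(0.59, [127, 305, 184, 350])]
```

View pics/f.png

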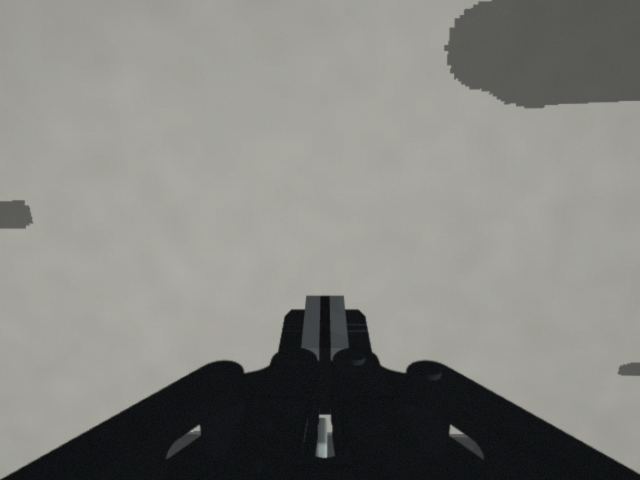

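```bash
python3 - <<'E'
from h import *
C=np.load("w1.npz")["C"]
m=(C[...,2]>.045)&(C[...,2]<.056)&(C[...,0]>.6)&(C[...,0]<.8)&(np.abs(C[...,1]-.158)<.05)
print("housing front x",np.percentile(C[m][:,0],[.5,2,5]))
a,b=cam("top")["frame"][70:200,210:390],cam("side")["frame"][150:280,300:480]
cv2.imwrite("pics/g.png",cv2.hconcat([cv2.resize(i,(400,290),interpolation=2) for i in(a,b)]))
E
```

```text
housing front x [0.68448515 0.68536036 0.68701919]
```

View pics/g.png

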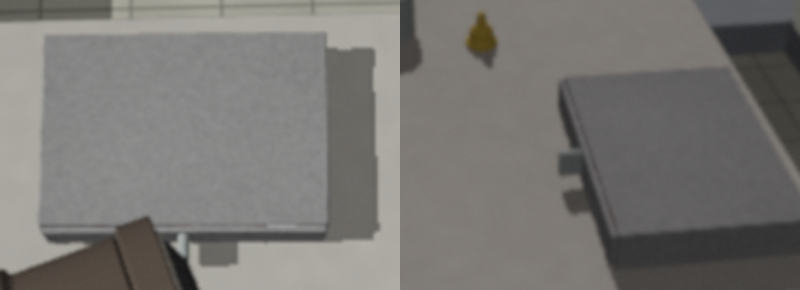

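The panel front is at 0.676 and the panel is 8 mm thick, so its back face is at 0.684. The housing front is also at 0.684, and the picture shows the panel flush along its whole width. The drawer is shut, so I'm handing in.

```bash
python3 -c "
from workcell import ticket
print(ticket.finish_job())"
```

```text
the job is handed in; nothing more can be done
None
```

I put all five red caps (three small, two medium) flat in their own rows, shut the drawer flush with the housing, left the other items standing, and handed the job in; no verdict came back.

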